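Load a coin cell into the sprung tester pocket on a plastic spatula

TASK

Pick up the small plastic spatula by its handle and carry the coin cell that lies on its blade, level and without touching the cell with the fingers, to the cell tester. Gently push the cell over the two brass lips against the sprung contact, lower it so that it lies flat on the pocket floor, trapped behind the lips, and draw the blade out. Then lay the spatula back on its rest, and leave the loose things around as they are.

Things in the scene. Friction and masses are not known exactly. Their poses are not given: they have to be found in the camera images.
- spatula_grip (a point): Centre of the handle of the loose plastic spatula (about 70 g); grip it here, across y. Handle: black bar 96 long (x) x 16 wide (y) x 18 mm tall. x runs along the tool to the blade tip, z up. A grey blade, 12 wide, 2 mm thick, runs 66 mm out of the handle's front, its underside flush with the handle's (9 mm below this point); its tip is 114 mm ahead of this point.
- spatula_spot (a point): Point on top of the blade, 105 mm ahead of (x) and 7 mm below the handle's centre: the middle of the cell when it touches both posts. The posts, 4 mm thick and 4 mm tall, stand on the blade 14 mm behind this point, 4 mm either side of its middle line, and push the cell from behind.
- cell_center (a point): Centre of the loose steel coin cell, a disc 24.5 mm across and 7.7 mm thick, 10 g, its z the disc's axis. It starts lying loose on the blade, up to 3 mm ahead of the posts.
- rest: Fixed rest of the spatula. Origin on the bench below the cell's place; x points along the tool to the blade tip. A plate 5 mm thick and two wooden bars, 34 mm wide (y), 12 mm thick, tops 20 mm above the bench, under the handle at 36 mm either side of its middle; the gap between them is open for the fingers.
- rest_place (a point): Where the middle of the handle's underside belongs on the rest: 105 mm behind the rest's origin (x = -105 mm), level with the tops of the bars, 20 mm above the bench.
- tester: Fixed cell tester. Origin on the bench, x the direction in which the cell is pushed in, z up. Grey base plate 8 mm high from x = -33 to 103, 80 mm wide; a box 54 mm high at x = 69 to 99. On the base is the black POCKET block (with floor rails, lips and contact), locked anywhere within 14 mm either side of its middle place along x. That shift is NOT in any reported pose: find it by feel.
- pocket_floor (a point): Middle of the pocket's floor if the pocket stood in its middle place (it may be 14 mm off along x): 30 mm above the bench, level with the tops of two rails at 8.5 to 19 mm either side. Between the rails a slot along x, 17 mm wide, 6 mm deep, open towards -x, takes the blade. The seated cell's centre lies over here, 3.9 mm up, shifted as the pocket is.
- lips_mid (a point): Midway between the two brass lips (pocket in its middle place), at their top, 32.5 mm above the bench and 11 mm behind (-x) the cell's seat. Each is 2.5 mm high, 4 mm long, from 8.5 to 17 mm to either side. The cell must come in over them: underside at about 34 to 35.5 mm above the bench, then straight down by 6 to 8 mm once past them, so that the blade comes free of the cell in the slot.
- contact_mid (a point): Front of the sprung contact of polished brass (pocket in its middle place), 24 mm wide, its face overhanging at 45 degrees: it presses the cell's top edge back and down. It gives by 8 mm along +x, 0.6 N rising to 3 N, then stops hard; with the cell held just over the lips, it is past them in the last 1 to 2.5 mm before the hard stop. It then holds the cell against the lips. More than 12 N on it or the lips harms them.
- screwdriver_grip (a point): Loose screwdriver lying on the bench; bystander.
- tape_roll: Loose black tape roll, 60 mm across, 19 mm high; bystander.
- grease_jar: Loose jar, 48 mm across, 55 mm high; bystander.
Mind the look-alikes: they are no part of the job. Of the things that look like the part that bears spatula_grip, the middle-sized one is meant.

How it is judged:
On the way, in this order (a step that is already met when the one before it is completed fails the run):
1. the cell is carried level on the blade, off the rest's place (distance of cell_center from where it was at the start of the episode above 0.06 m and contact force between cell and spatula above 0.03 N and contact force between cell and tester below 0.01 N and angle between cell_center's own z axis and vertical below 0.2 rad), for 0.3 s.
2. the cell lies flat on the pocket floor behind the lips, the spatula off it (z of cell_center in the frame of tester between 0.0323 and 0.035 m and x of cell_center in the frame of tester between -0.018 and 0.018 m and y of cell_center in the frame of tester between -0.004 and 0.004 m and angle between cell_center's own z axis and vertical below 0.12 rad and contact force between cell and spatula below 0.02 N), for 0.3 s.
At the end, for the whole second after the job is handed in: The cell lies flat (0.12 rad) and still on the pocket floor behind the lips (centre z 32.3-35 mm, x within 18, y within 4 mm of the tester's origin), the spatula off it; the spatula lies still and flat on both bars of its rest, within 20 mm lengthways and 15 mm sideways of its place (all of step 2 and linear speed of each of cell, spatula below 0.01 m/s and z of spatula_grip in the frame of rest between 0.026 and 0.032 m and x of spatula_grip in the frame of rest between -0.125 and -0.085 m and y of spatula_grip in the frame of rest between -0.015 and 0.015 m and angle between spatula_grip's own z axis and vertical below 0.1 rad); the robot touches nothing.
It fails at once if the cell is tipped by more than 0.4 rad (23 degrees) (angle between cell_center's own z axis and vertical above 0.4 rad).
It fails at once if the cell or the spatula is pressed on the tester with more than 12 N (contact force between any of cell, spatula and tester above 12 N).
It fails at once if the robot touches the cell (contact force between any of the arm, the fingers and cell above 0.05 N).
It fails at once if the cell falls off the blade (height (world z) of cell_center below 0.018 m).
It fails at once if a loose bystander is moved by more than 20 mm (distance of any of screwdriver_grip, tape_roll, grease_jar from where it was at the start of the episode above 0.02 m).
It also fails if it takes over 72 s, if anything falls off the work surface, if the arm or the gripper's body presses on something with over 40 N, if the wrist force passes 120 N, or if a joint passes its speed limit or range.

ROBOT

A 6-joint arm with a two-finger parallel gripper is mounted at the origin on the work surface. World frame = base frame: x ahead of the robot, y to its left, z up, the work surface at z = 0. Lengths are in m, angles in rad, forces in N, time in s.
With the tool pointing down it reaches from about 0.25 to 0.775 m from the base axis. Payload 4 kg.
Tool frame: the origin (TCP) lies at the centre of the arm's flange, where the gripper is bolted on; the fingertips stand 199 mm ahead of it and the grasp point (between the pads) lies 180 mm ahead of it (robot.tcp_to_tips is the z of the fingertips in the tool frame, in m); z points along the fingers, y is the line along which they close (so a half turn about z gives the same grasp; the last joint's range is limited). The gripper opens to 94 mm and grips with 3 to 60 N. Pads are 16 mm wide; open, the fingers measure 119 mm over their backs; the gripper's body (75 mm by 177 mm) begins 78 mm behind the grasp point.
Start: joints at [-1.408, 0.087, 1.371, -0, 1.684, -0.103], TCP at [0.144, -0.531, 0.405] pointing down, gripper open.
Joint ranges: [-3.1, 3.1], [-0.76, 2.03], [0.27, 2.55], [-1.08, 4.22], [0.17, 2.65], [-2.57, 2.57]. Speed limits (rad/s): [2.79, 2.79, 3.14, 3.14, 3.14, 3.14].

INTERFACE

Orientations are given as [roll, pitch, yaw] about the fixed x, y, z axes, in that order (R = Rz(yaw) Ry(pitch) Rx(roll)).
In Python, from bench import robot gives the robot as it stands.
- The arm moves only by the tool play_rows, never from a script. Its arguments are lists of equal length, an entry for each row: "translation": the shift along the tool's x, y, z scaled (see below), a list of three; "twist": the turn, a rotation vector about the tool's x, y, z scaled (see below), a list of three; "gripper": the opening, from -1 (shut) to 1 (fully open). A call has 1 to 8 rows; each row shifts and turns the commanded pose from where the row before left it, along the tool's axes as they then stand; what a row does not reach is not made up. The controller multiplies each number of a shift by 0.04 m and each number of a turn by 0.1 rad. A row lasts 1/10 s, in which the tool goes at most 50 mm and 8.59 degrees, less where a joint would pass 70% of its speed; a pose out of reach is approached as far as the arm can. A call with a number of a shift or a turn outside -1 to 1 is refused whole. A call with a gripper value outside its range is refused whole. The fingers move at their own pace and stop on an object; the grip force is fixed at half the most. Time passes only in rows, so rows that do not move let the fingers close. It gives the time, the measured TCP pose, the force, the opening and the grip force at its end, in the units of the state.
- robot.get_obs(): the state, without advancing time (a new reading comes with each control period).
- robot.snapshot(name): name is "scene" or "top" or "wrist"; returns the picture (480x640x3 uint8, red, green, blue); there is no depth.
- robot.camera_model(name): a dict with "camera_matrix" (3x3 intrinsics, pixels), "rvec" (rotation vector, rad) and "tvec" (3), from world to camera coordinates, as OpenCV has them. Camera axes: x right, y down, z forward; pixel columns grow to the right and rows downward; lengths in m; the calibration is good to about 2 mm. A picture is of the moment at which its call begins: read the wrist's pose just before it. camera_model takes no time and is no camera call; for the wrist camera it gives the pose at the moment of the call.
- robot.close_job(): hands the job in; it is judged then, once.
Trained networks look in the newest picture that a camera, given by its name, has taken for a name from the list of things; names that differ only in an ending like _2 or _b are one class to them, and where a whole thing is asked for, a point or a joint stands for the part that bears it (a point fixed in the world has none). Each returns a list of dicts, best first, with "score" (0 to 1); they miss things now and then, are a little off and sometimes report something else, mostly with a low value. They report only what shows in the picture. A call takes as long as a camera call. They do not tell look-alikes from the thing itself.
- robot.recognise(name, camera): "centre" ([x, y, z] in m, in world coordinates, good to about 4 mm: the middle of the surface that is visible of it).
- robot.spot_point(name, camera): "centre" ([x, y, z] in m, in world coordinates, good to about 4 mm: a listed point, or the origin of a listed thing).
The state is a dict: "time": time; "joint_positions": joint angles; "qvel": joint speeds; "joint_torque": joint torques, N m; "tool_pos": TCP position; "ee_rot": TCP orientation; "wrist_force": force on the tool from outside, world axes, zero at the start; "wrist_torque": the same for the moment, N m; "width": finger opening in m; "finger_force": force on a finger pad.
Only numpy, scipy, OpenCV 4.12 (cv2) and the standard library are available. Lean on these libraries where they do the work, as an engineer would, in place of code of your own. Each camera call takes 0.05 s, during which the arm holds its last target. There are 200 camera calls.

## Working session

There is one attempt and no reset: what is moved stays moved. The work goes in short steps, Python scripts to look and compute and a tool call to move; the robot and the scene stay as the last step left them, time stands still between calls to the robot, and variables do not carry over. Pictures are saved under pics/ and viewed, at most 10 in all, crops included, and the job is handed in when it is done.

Besides the shell and the picture viewer there is one more tool, called after "Request:" as name(argument=value, ...) on one line, values as JSON. play_rows: Moves the arm, as the interface text tells. Its arguments: {"type":"object","properties":{"translation":{"type":"array","items":{"type":"array","items":{"type":"number","minimum":-1,"maximum":1}}},"twist":{"type":"array","items":{"type":"array","items":{"type":"number","minimum":-1,"maximum":1}}},"gripper":{"type":"array","items":{"type":"number"}}},"required":["translation","twist","gripper"]}

```bash
mkdir -p pics; ls; python3 - <<'E'
from bench import robot
import cv2,numpy as np
o=robot.get_obs();print({k:np.round(v,3) for k,v in o.items()})
for c in ("scene","top"):
    im=robot.snapshot(c);cv2.imwrite(f"pics/{c}0.png",im[...,::-1])
    m=robot.camera_model(c);R=cv2.Rodrigues(np.array(m['rvec']))[0];print(c,np.round(m['camera_matrix'],1).tolist(),'pos',np.round(-R.T@np.array(m['tvec']).ravel(),3))
    K=np.array(m['camera_matrix'])
    for n in ["spatula_grip","spatula_spot","cell_center","rest","rest_place","tester","pocket_floor","lips_mid","contact_mid","screwdriver_grip","tape_roll","grease_jar"]:
        for d in robot.spot_point(n,c)[:4]:
            p=cv2.projectPoints(np.array([d['centre']]),np.array(m['rvec']),np.array(m['tvec']),K,None)[0].ravel()
            print(n,round(d['score'],2),np.round(d['centre'],3),p.astype(int))
E
```

```text
pics
{'time': np.float64(0.0), 'joint_positions': array([-1.408,  0.088,  1.372, -0.   ,  1.684, -0.103]), 'qvel': array([-0.001,  0.001, -0.001, -0.   ,  0.   , -0.001]), 'joint_torque': array([-0.0000e+00, -3.4018e+01, -3.0243e+01,  7.2000e-02,  3.3000e-02,
       -0.0000e+00]), 'tool_pos': array([ 0.144, -0.531,  0.403]), 'ee_rot': array([-3.139, -0.   ,  0.266]), 'wrist_force': array([-0.001,  0.095,  0.188]), 'wrist_torque': array([ 0.005, -0.006, -0.038]), 'finger_force': np.float64(0.0), 'width': np.float64(0.094)}
scene [[436.4, 0.0, 319.7], [0.0, 436.4, 241.3], [0.0, 0.0, 1.0]] pos [0.932 0.585 0.495]
spatula_grip 0.91 [0.508 0.212 0.026] [380 278]
spatula_grip 0.75 [0.356 0.096 0.006] [392 226]
spatula_grip 0.65 [0.3   0.325 0.015] [509 268]
spatula_spot 0.84 [0.441 0.346 0.001] [469 316]
spatula_spot 0.68 [0.431 0.082 0.003] [360 238]
spatula_spot 0.66 [0.61  0.214 0.021] [333 308]
spatula_spot 0.44 [ 0.603 -0.216  0.037] [208 192]
cell_center 0.73 [0.614 0.211 0.027] [330 305]
cell_center 0.61 [ 0.41  -0.017  0.014] [335 209]
rest_place 0.64 [0.505 0.212 0.018] [380 281]

[... 838 characters left out ...]
 -0.219  0.005] [448 226]
cell_center 0.39 [0.611 0.217 0.027] [257 213]
cell_center 0.25 [ 0.585 -0.228  0.031] [455 228]
rest_place 0.83 [0.507 0.212 0.025] [258 259]
tester 0.84 [ 0.598 -0.216  0.004] [446 225]
tester 0.26 [ 0.606 -0.222  0.037] [453 218]
pocket_floor 0.72 [ 0.594 -0.22   0.027] [451 224]
lips_mid 0.85 [ 0.585 -0.226  0.032] [454 228]
contact_mid 0.69 [ 0.607 -0.221  0.037] [452 218]
screwdriver_grip 0.76 [ 0.409 -0.017  0.015] [360 305]
tape_roll 0.86 [ 0.713  0.011 -0.001] [348 175]
tape_roll 0.25 [ 0.606 -0.222  0.037] [453 218]
grease_jar 0.62 [ 0.602  0.411 -0.004] [175 218]
grease_jar 0.47 [ 0.412 -0.017  0.014] [360 304]
grease_jar 0.3 [0.61  0.21  0.017] [261 214]
```

View pics/scene0.png

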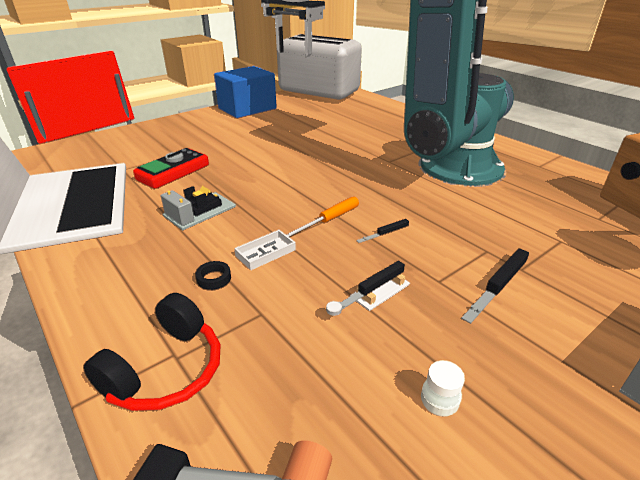

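View pics/top0.png

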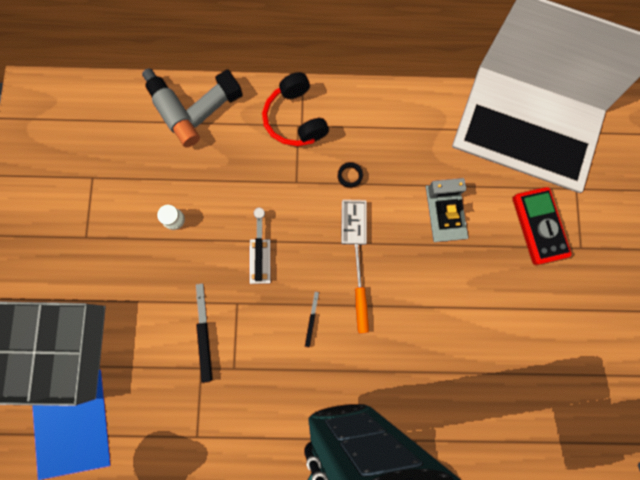

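The top picture shows three black-handled spatulas: large at (202,350), small at (309,329), and middle-sized on the rest at (258,258) with the cell at (259,213). I choose the middle one. The tester is at about (449,212), turned slightly, and the jar, tape roll and screwdriver are clear of both places. Next is a close crop, and a check of the wrist camera's geometry.

```bash
cat > h.py <<'E'
from bench import robot
import cv2,numpy as np
from scipy.spatial.transform import Rotation as Ro
def cam(c):
    m=robot.camera_model(c);return np.array(m['camera_matrix']),np.array(m['rvec']).ravel(),np.array(m['tvec']).ravel()
def proj(P,M):return cv2.projectPoints(np.atleast_2d(np.array(P,float)),M[1],M[2],M[0],None)[0].reshape(-1,2)
def unproj(uv,z,M):
    R=Ro.from_rotvec(M[1]).as_matrix();C=-R.T@M[2]
    d=(np.c_[np.atleast_2d(uv),np.ones(len(np.atleast_2d(uv)))]@np.linalg.inv(M[0]).T)@R
    return C+d*((np.atleast_1d(z)-C[2])/d[:,2])[:,None]
def go(target,yaw,cur=None):
    "increments from the current pose to target TCP, in tool axes, in units of the moves"
    o=robot.get_obs();R=Ro.from_euler('xyz',o['ee_rot']);p=np.array(o['tool_pos'])
    Rt=Ro.from_euler('xyz',[np.pi,0,yaw])
    print('t',round(float(o['time']),2),'p',np.round(p,4),'rot',np.round(o['ee_rot'],4))
    print('shift',np.round(R.inv().apply(np.array(target)-p)/.04,3),'twist',np.round((R.inv()*Rt).as_rotvec()/.1,3))
E
python3 - <<'E'
from h import *
K,r,t=cam('wrist');R=Ro.from_rotvec(r).as_matrix();C=-R.T@t
o=robot.get_obs();Rt=Ro.from_euler('xyz',o['ee_rot'])
print('cam in tool',Rt.inv().apply(C-o['tool_pos']),'axes in tool',np.round(Rt.inv().as_matrix()@R.T,3),K)
im=cv2.imread('pics/top0.png')
a=cv2.resize(im[190:300,220:300],None,fx=4,fy=4,interpolation=cv2.INTER_CUBIC)
b=cv2.resize(im[165:275,415:495],None,fx=4,fy=4,interpolation=cv2.INTER_CUBIC)
cv2.imwrite('pics/crop1.png',np.hstack([a,b]))
go([.50,-.21,.40],0.0)
E
```

```text
cam in tool [0.06962999 0.00060035 0.01989128] axes in tool [[-0.    -0.971 -0.241]
 [ 1.    -0.     0.   ]
 [-0.    -0.241  0.971]] [[410.6183116    0.         312.47965673]
 [  0.         410.6183116  238.75843877]
 [  0.           0.           1.        ]]
t 1.3 p [ 0.1445 -0.5307  0.4047] rot [3.1415 0.     0.2658]
shift [10.682 -5.402  0.117] twist [ 1.000e-03 -0.000e+00  2.658e+00]
```

View pics/crop1.png

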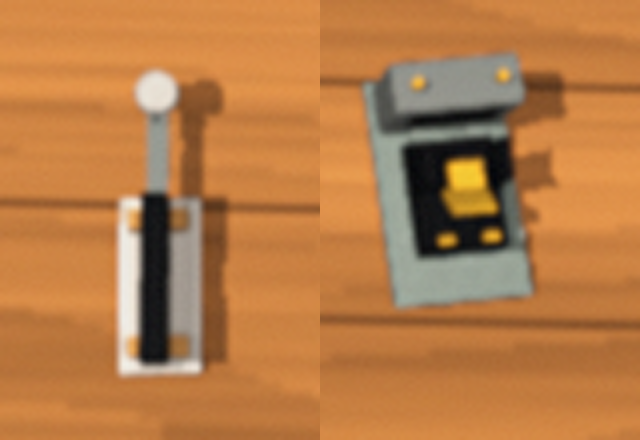

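The crop shows the middle-sized spatula on the rest, with the cell touching the front of the blade at (156,92). On the right the tester's x axis is turned about +7° towards the left, with the lips at (447,240) and (492,237) and the contact at (467,190). I'll get a close view of the tester first.

Request:
play_rows(translation=[[0.725, -0.306, 0], [0.725, -0.306, 0], [0.725, -0.306, 0], [0.725, -0.306, 0], [0.725, -0.306, 0], [0.725, -0.306, 0], [0.725, -0.306, 0], [0.725, -0.306, 0]], twist=[[0, 0, 0], [0, 0, 0], [0, 0, 0], [0, 0, 0], [0, 0, 0], [0, 0, 0], [0, 0, 0], [0, 0, 0]], gripper=[1, 1, 1, 1, 1, 1, 1, 1])

```text
time: 2.1
tool_pos: [0.3435, -0.3743, 0.4049]
ee_rot: [3.141, -0.0, 0.266]
wrist_force: [-0.5, -0.8, -0.1]
width: 0.0939
finger_force: 0.0
```

Request:
play_rows(translation=[[0.725, -0.306, 0], [0.725, -0.306, 0], [0.725, -0.306, 0], [0.725, -0.306, 0], [0.725, -0.306, 0], [0.725, -0.306, 0], [0.725, -0.306, 0], [0.725, -0.306, 0]], twist=[[0, 0, 0], [0, 0, 0], [0, 0, 0], [0, 0, 0], [0, 0, 0], [0, 0, 0], [0, 0, 0], [0, 0, 0]], gripper=[1, 1, 1, 1, 1, 1, 1, 1])

```text
time: 2.9
tool_pos: [0.5417, -0.2189, 0.4047]
ee_rot: [3.141, -0.0, 0.266]
wrist_force: [-0.9, -0.2, -0.5]
width: 0.0936
finger_force: 0.0
```

Request:
play_rows(translation=[[0, 0, 0.2], [0, 0, 0], [0, 0, 0], [0, 0, 0]], twist=[[0, 0, 0.886], [0, 0, 0.886], [0, 0, 0.886], [0, 0, 0]], gripper=[1, 1, 1, 1])

```text
time: 3.3
tool_pos: [0.5408, -0.2197, 0.3965]
ee_rot: [-3.142, 0.0, 0.0]
wrist_force: [0.2, 0.5, -1.2]
width: 0.0937
finger_force: 0.0
```

```bash
python3 - <<'E'
from h import *
go([.54,-.22,.40],0)
im=robot.snapshot('wrist');cv2.imwrite('pics/w1.png',im[...,::-1])
M=cam('wrist')
for n in ["tester","pocket_floor","lips_mid","contact_mid"]:
    for d in robot.spot_point(n,'wrist')[:2]: print(n,round(d['score'],2),np.round(d['centre'],4),proj(d['centre'],M).astype(int))
E
```

```text
t 3.3 p [ 0.5408 -0.2197  0.3965] rot [-3.1416e+00  3.0000e-04  5.0000e-04]
shift [-0.021  0.007 -0.086] twist [-0.     0.003  0.005]
tester 0.97 [ 0.596  -0.2165  0.0012] [[308 153]]
pocket_floor 0.82 [ 0.5974 -0.223   0.0289] [[315 153]]
lips_mid 0.96 [ 0.5874 -0.2161  0.0352] [[307 166]]
contact_mid 0.78 [ 0.604  -0.2177  0.0333] [[309 145]]
```

View pics/w1.png

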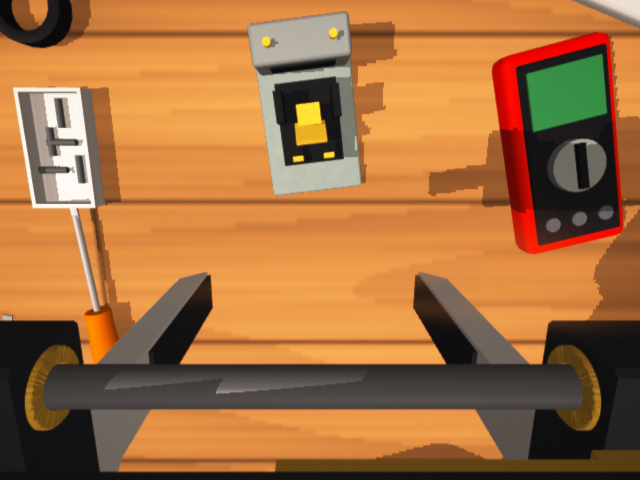

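The wrist picture shows the tester cleanly: base front corners at about (276,194) and (360,184), box top corners at (249,26) and (347,12), lips at (298,159) and (329,155). I'll enlarge it to fit the pose.

```bash
python3 - <<'E'
from h import *
im=cv2.imread('pics/w1.png')[5:203,242:372]
im=cv2.resize(im,None,fx=3,fy=3,interpolation=cv2.INTER_CUBIC)
cv2.imwrite('pics/crop2.png',im)
E
```

```text
(no output)
```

View pics/crop2.png

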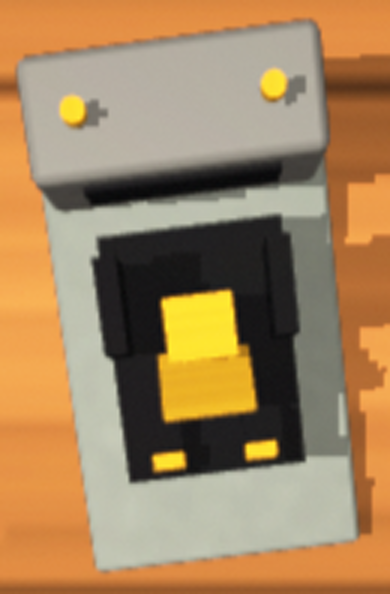

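```bash
python3 - <<'E'
from h import *
from scipy.optimize import least_squares
M=cam('wrist')
f=lambda L:(np.array(L,float)+.5)/3-.5+[242,5]
uv=f([(97,571),(357,538),(47,195),(18,62),(320,19),(328,146),(38,187)])
lip=f([(169,461.5),(261,450)])
P=np.array([(-.033,.04,.008),(-.033,-.04,.008),(.06,.04,.008),(.099,.04,.054),(.099,-.04,.054),(.069,-.04,.054),(.069,.04,.054)])
def T(q,P): return np.c_[Ro.from_euler('z',q[2]).apply(P)+[q[0],q[1],0]]
w=np.array([1,1,0,.4,.4,.4,.4])[:,None]
def res(q):
    e=proj(T(q,P),M)-uv
    # third: distance from left edge line only
    a=proj(T(q,np.array([(-.033,.04,.008),(.09,.04,.008)])),M);d=a[1]-a[0];n=np.array([-d[1],d[0]])/np.hypot(*d)
    return np.r_[(e*w).ravel(),n@(uv[2]-a[0])]
s=least_squares(res,[.596,-.217,.12]);print(s.x,np.round(res(s.x),2))
q=s.x
L=unproj(lip,.0325,M);print('lips tester frame',Ro.from_euler('z',-q[2]).apply(L-[q[0],q[1],0]), 'yaw',np.arctan2(*(L[0]-L[1])[[0,1]]*[-1,1]))
c=Ro.from_euler('z',-q[2]).apply(unproj(f([(162,424),(257,411)]),.036,M)-[q[0],q[1],0]);print('contact bottom edge',c)
go([.508,.212,.36],0)
E
```

```text
[ 0.59672848 -0.22150886  0.1147515 ] [-0.44  0.39  1.31  1.27  0.    0.   -2.05 -1.37  2.18 -1.25  2.6  -0.09
 -2.19 -0.2   1.1 ]
lips tester frame [[-0.00193987  0.01313782  0.0325    ]
 [-0.00173632 -0.01229696  0.0325    ]] yaw 0.12275407006497589
contact bottom edge [[ 0.00830963  0.01366073  0.036     ]
 [ 0.00878713 -0.01218196  0.036     ]]
t 3.55 p [ 0.5407 -0.2199  0.3967] rot [ 3.1415e+00 -1.0000e-04  8.0000e-04]
shift [ -0.809 -10.799   0.917] twist [ 0.001 -0.001  0.008]
```

Request:
play_rows(translation=[[-0.02, -0.77, 0], [-0.02, -0.77, 0], [-0.02, -0.77, 0], [-0.02, -0.77, 0], [-0.02, -0.77, 0], [-0.02, -0.77, 0], [-0.02, -0.77, 0], [-0.02, -0.77, 0]], twist=[[0, 0, 0], [0, 0, 0], [0, 0, 0], [0, 0, 0], [0, 0, 0], [0, 0, 0], [0, 0, 0], [0, 0, 0]], gripper=[1, 1, 1, 1, 1, 1, 1, 1])

```text
time: 4.35
tool_pos: [0.5341, 0.0277, 0.3969]
ee_rot: [3.142, -0.001, 0.0]
wrist_force: [0.2, 0.5, 0.2]
width: 0.0942
finger_force: 0.0
```

Request:
play_rows(translation=[[-0.02, -0.77, 0], [-0.02, -0.77, 0], [-0.02, -0.77, 0], [-0.02, -0.77, 0], [-0.02, -0.77, 0], [-0.02, -0.77, 0], [0, 0, 0], [0, 0, 0]], twist=[[0, 0, 0], [0, 0, 0], [0, 0, 0], [0, 0, 0], [0, 0, 0], [0, 0, 0], [0, 0, 0], [0, 0, 0]], gripper=[1, 1, 1, 1, 1, 1, 1, 1])

```text
time: 5.15
tool_pos: [0.5294, 0.2116, 0.3966]
ee_rot: [3.141, 0.0, 0.002]
wrist_force: [0.3, 0.7, -0.0]
width: 0.094
finger_force: 0.0
```

```bash
python3 - <<'E'
from h import *
go([.53,.212,.397],0)
im=robot.snapshot('wrist');cv2.imwrite('pics/w2.png',im[...,::-1])
M=cam('wrist');np.savez('w2.npz',*M)
for n in ["spatula_grip","spatula_spot","cell_center","rest_place","rest"]:
    for d in robot.spot_point(n,'wrist')[:2]: print(n,round(d['score'],2),np.round(d['centre'],4),proj(d['centre'],M).astype(int))
p=proj([[.43,.212,.02],[.65,.212,.02]],M);print(p)
c=im[:,:,::-1][60:340,260:380];c=cv2.resize(c,None,fx=2,fy=2,interpolation=cv2.INTER_CUBIC);cv2.imwrite('pics/crop3.png',c)
E
```

```text
t 5.15 p [0.5294 0.2116 0.3966] rot [3.1407e+00 1.0000e-04 1.6000e-03]
shift [ 0.014 -0.01  -0.011] twist [0.009 0.001 0.016]
spatula_grip 0.93 [0.5051 0.2109 0.0318] [[311 248]]
spatula_grip 0.85 [0.3037 0.3218 0.0101] [[204 429]]
spatula_spot 0.98 [0.6129 0.217  0.0213] [[303 120]]
cell_center 0.59 [0.6155 0.2148 0.0253] [[306 116]]
cell_center 0.25 [ 0.4128 -0.0196  0.0094] [[547 333]]
rest_place 0.8 [0.5062 0.2126 0.0217] [[309 244]]
[[310.26914656 322.11866147]
 [309.9483827   72.86154388]]
```

View pics/crop3.png

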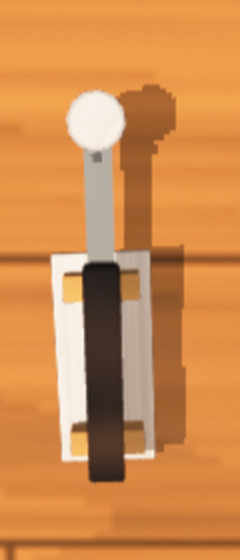

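The crop shows the spatula almost along the image's vertical: handle from (107,481) to (102,264), cell at (96,120), post just behind it, bars and plate visible, so it is the right one. Now to turn these into poses.

```bash
python3 - <<'E'
from h import *
z=np.load('w2.npz');M=[z[k] for k in z.files]
f=lambda L:(np.array(L,float)+.5)/2-.5+[260,60]
h=unproj(f([(102.5,264),(107,478)]),.038,M);print('handle ends',h,'len',np.hypot(*(h[0]-h[1])[:2]),'mid',h.mean(0),'yaw',np.arctan2((h[0]-h[1])[1],(h[0]-h[1])[0]))
c=unproj(f([(96.5,119)]),.0297,M);print('cell',c)
print('plate corners',unproj(f([(52,254),(62,460),(154,455),(151,250)]),.005,M))
b=unproj(f([(85,255),(114,253),(83,165),(110,160)]),.022,M);print('blade',b)
g=h.mean(0);print('yaw grip-cell',np.arctan2(c[0,1]-g[1],c[0,0]-g[0]),np.hypot(*(c[0]-g)[:2]))
im=cv2.imread('pics/w2.png');gy=im.max(2).astype(float)
# handle edges per row (dark)
pts=[]
for v in range(200,292,4):
    r=im[v,290:335].max(1).astype(int);d=np.where(r<75)[0]
    if len(d): pts.append((290+d.min(),290+d.max(),v,))
print(pts[::4])
pts=np.array(pts,float);mid=unproj(np.c_[(pts[:,0]+pts[:,1])/2,pts[:,2]],.038,M)
k=np.polyfit(mid[:,0],mid[:,1],1);print('handle line yaw',k[0],'y at .508',np.polyval(k,.508))
E
```

```text
handle ends [[0.55542732 0.21117473 0.038     ]
 [0.46089824 0.20926227 0.038     ]] len 0.09454843197743637 mid [0.50816278 0.2102185  0.038     ] yaw 0.020228735268718327
cell [[0.61334017 0.21358635 0.0297    ]]
plate corners [[0.55568007 0.2340828  0.005     ]
 [0.45667715 0.23081108 0.005     ]
 [0.45921506 0.18658043 0.005     ]
 [0.55748329 0.18934329 0.005     ]]
blade [[0.55724505 0.21876309 0.022     ]
 [0.55810665 0.20624878 0.022     ]
 [0.59506137 0.21938163 0.022     ]
 [0.59710659 0.20803035 0.022     ]]
yaw grip-cell 0.03200978620327554 0.10523129321795993
[(np.int64(302), np.int64(319), 200), (np.int64(302), np.int64(319), 216), (np.int64(303), np.int64(319), 232), (np.int64(304), np.int64(320), 248), (np.int64(304), np.int64(320), 264)]
handle line yaw 0.058522565952953236 y at .508 0.21010527216759142
```

Request:
play_rows(translation=[[-0.535, 0.04, 0], [0, 0, 0.7], [0, 0, 0.7], [0, 0, 0.7], [0, 0, 0.7], [0, 0, 0.7], [0, 0, 0], [0, 0, 0]], twist=[[0, 0, -0.284], [0, 0, 0], [0, 0, 0], [0, 0, 0], [0, 0, 0], [0, 0, 0], [0, 0, 0], [0, 0, 0]], gripper=[1, 1, 1, 1, 1, 1, 1, 1])

```text
time: 6.25
tool_pos: [0.5083, 0.2094, 0.2569]
ee_rot: [3.141, 0.001, 0.028]
wrist_force: [0.4, 0.1, 0.5]
width: 0.0938
finger_force: 0.0
```

```bash
python3 - <<'E'
from h import *
go([.508,.210,.210],0.03)
im=robot.snapshot('wrist');cv2.imwrite('pics/w3.png',im[...,::-1])
M=cam('wrist');np.savez('w3.npz',*M)
print(proj([[.508,.21,.038],[.556,.2115,.038],[.613,.2135,.0297]],M))
E
```

```text
t 6.25 p [0.5083 0.2094 0.2569] rot [3.1413e+00 6.0000e-04 2.7800e-02]
shift [-0.006 -0.017  1.171] twist [ 0.003  0.006 -0.022]
[[310.59013101 278.93921805]
 [310.14038962 185.49657271]
 [309.19687871  62.85600821]]
```

View pics/w3.png

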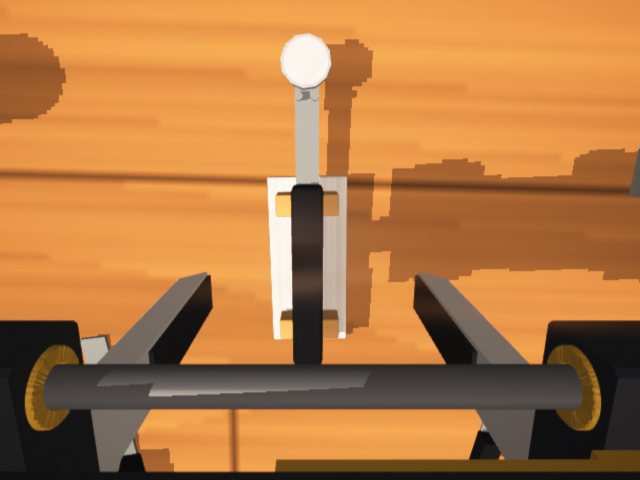

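The handle is vertical in the picture, centred at u≈307.5 against finger mid u≈312, so I shift 2 mm to +y. The cell is at (305,62), just ahead of the posts.

Request:
play_rows(translation=[[0, -0.05, 0.5], [0, 0, 0.5], [0, 0, 0.17], [0, 0, 0], [0, 0, 0], [0, 0, 0], [0, 0, 0], [0, 0, 0]], twist=[[0, 0, 0], [0, 0, 0], [0, 0, 0], [0, 0, 0], [0, 0, 0], [0, 0, 0], [0, 0, 0], [0, 0, 0]], gripper=[1, 1, 1, 0, -0.3, -0.5, -0.55, -0.58])

```text
time: 7.1
tool_pos: [0.5083, 0.2118, 0.2106]
ee_rot: [-3.141, -0.001, 0.028]
wrist_force: [-0.1, -0.1, -0.4]
width: 0.0573
finger_force: 0.0
```

Request:
play_rows(translation=[[0, 0, 0], [0, 0, 0], [0, 0, 0], [0, 0, 0], [0, 0, 0], [0, 0, 0], [0, 0, 0], [0, 0, 0]], twist=[[0, 0, 0], [0, 0, 0], [0, 0, 0], [0, 0, 0], [0, 0, 0], [0, 0, 0], [0, 0, 0], [0, 0, 0]], gripper=[-0.6, -0.62, -0.64, -0.66, -0.68, -0.7, -1, -1])

```text
time: 7.9
tool_pos: [0.5081, 0.2118, 0.2098]
ee_rot: [3.142, 0.0, 0.028]
wrist_force: [0.3, -0.6, -0.8]
width: 0.0161
finger_force: 30.0
```

Request:
play_rows(translation=[[0, 0, -0.05], [0, 0, -0.15], [0, 0, -0.25], [0, 0, -0.25], [0, 0, -0.25], [0, 0, -0.25], [0, 0, -0.15], [0, 0, -0.05]], twist=[[0, 0, 0], [0, 0, 0], [0, 0, 0], [0, 0, 0], [0, 0, 0], [0, 0, 0], [0, 0, 0], [0, 0, 0]], gripper=[-1, -1, -1, -1, -1, -1, -1, -1])

```text
time: 8.7
tool_pos: [0.5083, 0.2118, 0.2672]
ee_rot: [-3.141, -0.002, 0.028]
wrist_force: [-0.1, 0.5, -1.2]
width: 0.0156
finger_force: 30.0
```

```bash
cat > cellpix.py <<'E'
from h import *
def find(name):
    im=robot.snapshot('wrist');cv2.imwrite(f'pics/{name}.png',im[...,::-1])
    hsv=cv2.cvtColor(im,cv2.COLOR_RGB2HSV)
    m=((hsv[...,1]<40)&(hsv[...,2]>185)).astype(np.uint8);m[:, :250]=0;m[:,370:]=0;m[160:]=0
    n,l,s,c=cv2.connectedComponentsWithStats(m)
    print([(s[i].tolist(),np.round(c[i],1).tolist()) for i in range(1,n) if s[i,4]>150])
    return im
E
python3 - <<'E'
from cellpix import *
go([0.50,-.215,.266],.12)
find('w4');M=cam('wrist');o=robot.get_obs();np.savez('w4.npz',*M)
# expected spot in tool frame: 105 ahead, z: TCP->grip .180(+~1) ; 
Rt=Ro.from_euler('xyz',o['ee_rot'])
for y in (0,): print('spot top-of-cell px',proj(Rt.apply([[.105,y,.1808+.007-.0077],[.048,y,.1718]])+o['tool_pos'],M))
E
```

```text
t 8.7 p [0.5083 0.2118 0.2672] rot [-3.1411e+00 -2.1000e-03  2.8400e-02]
shift [-0.511 10.66   0.024] twist [-0.004 -0.021 -0.916]
[([278, 1, 67, 72, 3677], [311.2, 36.6]), ([297, 72, 31, 88, 2405], [312.3, 118.0])]
spot top-of-cell px [[310.72357957  35.51623056]
 [310.80998649 197.23873049]]
```

View pics/w4.png

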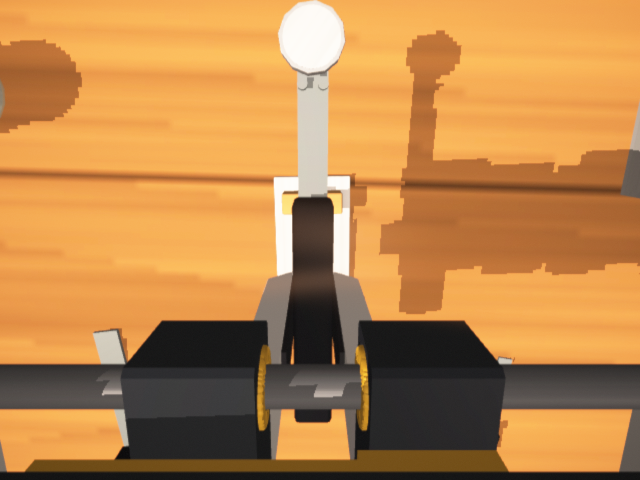

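The cell sits centred on the blade at (311,36), against the posts at (313,84), and the handle is square in the fingers. Next I'll refine the tester pose and plan the hover point.

```bash
python3 - <<'E'
from h import *
from scipy.optimize import least_squares
# wrist camera pose at picture w1: rebuild from the mount
M0=cam('wrist');o=robot.get_obs()
Rt=Ro.from_euler('xyz',o['ee_rot']);Rc=Ro.from_rotvec(M0[1])
Rtc=Rc*Rt; C=Rt.inv().apply(-Rc.inv().apply(M0[2])-o['tool_pos'])
def at(p,e):
    R=Ro.from_euler('xyz',e);Rw=Rtc*R.inv();return M0[0],Rw.as_rotvec(),-Rw.apply(np.array(p)+R.apply(C))
M=at([.5408,-.2198,.3966],[np.pi,0,.0003])
f=lambda L:(np.array(L,float)+.5)/3-.5+[242,5]
uv=f([(97,571),(357,538),(18,62),(320,19),(328,146),(38,187),(169,461.5),(261,450)])
def T(q):
    P=np.array([(-.033,.04,.008),(-.033,-.04,.008),(.099,q[3],.054),(.099,-q[3],.054),(.069,-q[3],.054),(.069,q[3],.054),(-.011+q[4],.01275,.0325),(-.011+q[4],-.01275,.0325)])
    return Ro.from_euler('z',q[2]).apply(P)+[q[0],q[1],0]
w=np.array([1,1,.5,.5,.5,.5,1,1])[:,None]
s=least_squares(lambda q:((proj(T(q),M)-uv)*w).ravel(),[.596,-.217,.12,.04,.009])
q=s.x;print(q.round(4),s.fun.reshape(-1,2).round(2))
c,sn=np.cos(q[2]),np.sin(q[2])
xc=-.032-.105; tgt=[q[0]+c*xc,q[1]+sn*xc,.34];print('hover TCP',tgt)
go(tgt,q[2])
E
```

```text
[ 0.5965 -0.2211  0.1187  0.036   0.0094] [[-0.6   0.84]
 [ 1.14  1.32]
 [-0.3  -1.78]
 [-0.62 -1.17]
 [ 0.06  0.27]
 [-0.43 -0.31]
 [ 0.06 -0.06]
 [ 0.17  0.04]]
hover TCP [np.float64(0.4604916435454832), np.float64(-0.23729205131831538), 0.34]
t 8.75 p [0.5083 0.2118 0.2669] rot [-3.1413e+00 -1.6000e-03  2.8400e-02]
shift [-1.51  11.189 -1.833] twist [-0.002 -0.016 -0.903]
```

Request:
play_rows(translation=[[-0.013, 0.1, -0.016], [-0.027, 0.2, -0.033], [-0.04, 0.3, -0.049], [-0.054, 0.4, -0.066], [-0.067, 0.5, -0.082], [-0.078, 0.585, -0.096], [-0.078, 0.585, -0.096], [-0.078, 0.585, -0.096]], twist=[[0, 0, 0], [0, 0, 0], [0, 0, 0], [0, 0, 0], [0, 0, 0], [0, 0, 0], [0, 0, 0], [0, 0, 0]], gripper=[-1, -1, -1, -1, -1, -1, -1, -1])

```text
time: 9.55
tool_pos: [0.4938, 0.0791, 0.2875]
ee_rot: [3.141, -0.0, 0.028]
wrist_force: [0.5, 0.2, -0.6]
width: 0.0154
finger_force: 30.0
```

Request:
play_rows(translation=[[-0.078, 0.585, -0.096], [-0.078, 0.585, -0.096], [-0.078, 0.585, -0.096], [-0.078, 0.585, -0.096], [-0.078, 0.585, -0.096], [-0.078, 0.585, -0.096], [-0.078, 0.585, -0.096], [-0.078, 0.585, -0.096]], twist=[[0, 0, 0], [0, 0, 0], [0, 0, 0], [0, 0, 0], [0, 0, 0], [0, 0, 0], [0, 0, 0], [0, 0, 0]], gripper=[-1, -1, -1, -1, -1, -1, -1, -1])

```text
time: 10.35
tool_pos: [0.4737, -0.1087, 0.3183]
ee_rot: [3.141, 0.0, 0.027]
wrist_force: [1.4, 0.6, -0.2]
width: 0.0157
finger_force: 30.0
```

Request:
play_rows(translation=[[-0.078, 0.585, -0.096], [-0.078, 0.585, -0.096], [-0.078, 0.585, -0.096], [-0.067, 0.5, -0.082], [-0.054, 0.4, -0.066], [-0.04, 0.3, -0.049], [-0.027, 0.2, -0.033], [-0.013, 0.1, -0.016]], twist=[[0, 0, 0], [0, 0, 0], [0, 0, 0], [0, 0, 0], [0, 0, 0], [0, 0, 0], [0, 0, 0], [0, 0, 0]], gripper=[-1, -1, -1, -1, -1, -1, -1, -1])

```text
time: 11.15
tool_pos: [0.4609, -0.238, 0.3394]
ee_rot: [-3.141, 0.0, 0.028]
wrist_force: [-0.0, 0.7, -1.7]
width: 0.0161
finger_force: 30.0
```

Request:
play_rows(translation=[[0, 0, 0], [0, 0, 0], [0, 0, 0], [0, 0, 0], [0, 0, 0], [0, 0, 0], [0, 0, 0], [0, 0, 0]], twist=[[0, 0, -0.05], [0, 0, -0.15], [0, 0, -0.25], [0, 0, -0.25], [0, 0, -0.15], [0, 0, -0.053], [0, 0, 0], [0, 0, 0]], gripper=[-1, -1, -1, -1, -1, -1, -1, -1])

```text
time: 11.95
tool_pos: [0.4611, -0.2373, 0.3393]
ee_rot: [3.142, -0.0, 0.119]
wrist_force: [-1.3, 0.2, -0.6]
width: 0.0157
finger_force: 30.0
```

```bash
python3 - <<'E'
from cellpix import *
im=find('w5');M=cam('wrist');np.savez('w5.npz',*M)
q=[.5965,-.2211,.1187]
c,sn=np.cos(q[2]),np.sin(q[2]);xc=-.137
go([q[0]+c*xc,q[1]+sn*xc,.34],q[2])
P=[(-.033,.04,.008),(-.033,-.04,.008),(-.0016,.01275,.0325),(-.0016,-.01275,.0325)]
print(proj(Ro.from_euler('z',q[2]).apply(P)+[q[0],q[1],0],M))
cr=im[:,:,::-1][0:150,240:390];cv2.imwrite('pics/crop5.png',cv2.resize(cr,None,fx=4,fy=4,interpolation=cv2.INTER_CUBIC))
E
```

```text
[([254, 0, 112, 160, 9668], [306.4, 64.7])]
t 12.0 p [ 0.4611 -0.2374  0.3393] rot [3.1415 0.     0.1187]
shift [-0.015 -0.002 -0.017] twist [0.001 0.    0.   ]
[[255.48930974  88.51493982]
 [367.1500004   88.50706203]
 [291.27769005  32.19718633]
 [331.11234301  32.19648146]]
```

View pics/crop5.png

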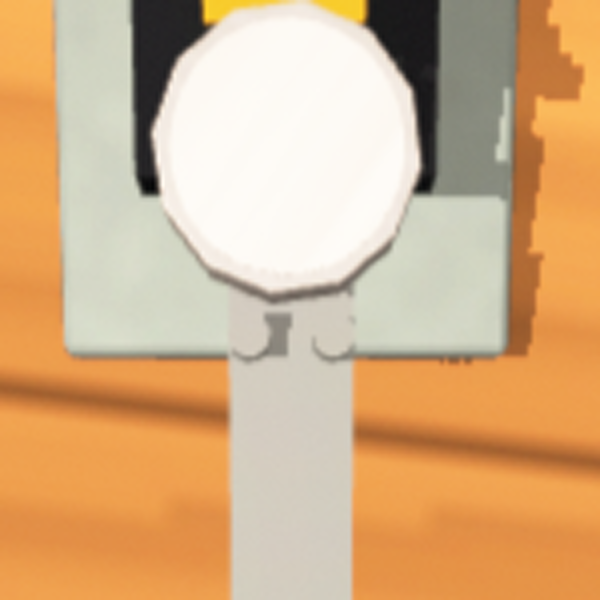

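Base corners at (256.6,88.6) and (366.6,88.6) and contact centre u≈311.2 match the prediction, so y and yaw are right. The cell is at u≈311.4, about 2 mm ahead of the posts. From the lips the pocket shift is about +9 mm. Descending now to insertion height.

Request:
play_rows(translation=[[0, 0, 0.1], [0, 0, 0.2], [0, 0, 0.3], [0, 0, 0.4], [0, 0, 0.46], [0, 0, 0.46], [0, 0, 0.4], [0, 0, 0.3]], twist=[[0, 0, 0], [0, 0, 0], [0, 0, 0], [0, 0, 0], [0, 0, 0], [0, 0, 0], [0, 0, 0], [0, 0, 0]], gripper=[-1, -1, -1, -1, -1, -1, -1, -1])

```text
time: 12.8
tool_pos: [0.4604, -0.237, 0.232]
ee_rot: [-3.14, 0.002, 0.119]
wrist_force: [-0.0, 0.3, -1.1]
width: 0.0164
finger_force: 30.0
```

Request:
play_rows(translation=[[0, 0, 0.2], [0, 0, 0.1], [0, 0, 0], [0, 0, 0], [0, 0, 0]], twist=[[0, 0, 0], [0, 0, 0], [0, 0, 0], [0, 0, 0], [0, 0, 0]], gripper=[-1, -1, -1, -1, -1])

```text
time: 13.3
tool_pos: [0.4614, -0.2376, 0.2235]
ee_rot: [3.14, -0.001, 0.119]
wrist_force: [0.4, 0.2, -1.3]
width: 0.0159
finger_force: 30.0
```

```bash
cat > st.py <<'E'
from h import *
q=[.5965,-.2211,.1187]
def st(n=6,cam='top'):
    F=[];P=[];E=[]
    for i in range(n):
        robot.snapshot(cam);o=robot.get_obs();F.append(o['wrist_force']);P.append(o['tool_pos']);E.append(o['ee_rot'])
    Rz=Ro.from_euler('z',-q[2])
    print('t',round(float(o['time']),2),'TCP in tester mm',(Rz.apply(np.mean(P,0)-[q[0],q[1],0])*1e3).round(2),'F',Rz.apply(np.mean(F,0)).round(2),'sd',np.std(F,0).round(2),'cell~',((Rz.apply(np.mean(P,0)-[q[0],q[1],0])[0]+.105)*1e3).round(2),'E',np.mean(np.mod(E,2*np.pi),0).round(4))
if __name__=='__main__': st()
E
python3 st.py; python3 - <<'E'
from cellpix import *
im=find('w6')
E
```

```text
t 13.6 TCP in tester mm [-136.28   -0.24  223.09] F [-0.38  0.03 -1.09] sd [0.43 0.3  0.35] cell~ -31.28 E [3.1408 6.2823 0.1187]
[([250, 0, 120, 73, 6611], [303.6, 29.6]), ([297, 72, 31, 88, 2445], [312.5, 118.1])]
```

Request:
play_rows(translation=[[0.05, 0, 0.012], [0.1, 0, 0], [0.15, 0, 0], [0.15, 0, 0], [0.1, 0, 0], [0.05, 0, 0], [0, 0, 0], [0, 0, 0]], twist=[[0, 0, 0], [0, 0, 0], [0, 0, 0], [0, 0, 0], [0, 0, 0], [0, 0, 0], [0, 0, 0], [0, 0, 0]], gripper=[-1, -1, -1, -1, -1, -1, -1, -1])

```text
time: 14.45
tool_pos: [0.4849, -0.2345, 0.2219]
ee_rot: [-3.142, 0.0, 0.119]
wrist_force: [0.3, 0.2, -1.6]
width: 0.0157
finger_force: 30.0
```

```bash
python3 st.py; python3 - <<'E'
from cellpix import *
im=find('w7');cr=im[:,:,::-1][0:150,230:390];cv2.imwrite('pics/crop7.png',cv2.resize(cr,None,fx=4,fy=4,interpolation=cv2.INTER_CUBIC))
E
```

```text
t 14.75 TCP in tester mm [-1.1255e+02 -1.2000e-01  2.2203e+02] F [-0.08  0.17 -0.85] sd [0.31 0.44 0.37] cell~ -7.55 E [3.1415 1.0473 0.1186]
[([250, 0, 96, 160, 9599], [301.8, 74.5])]
```

View pics/crop7.png

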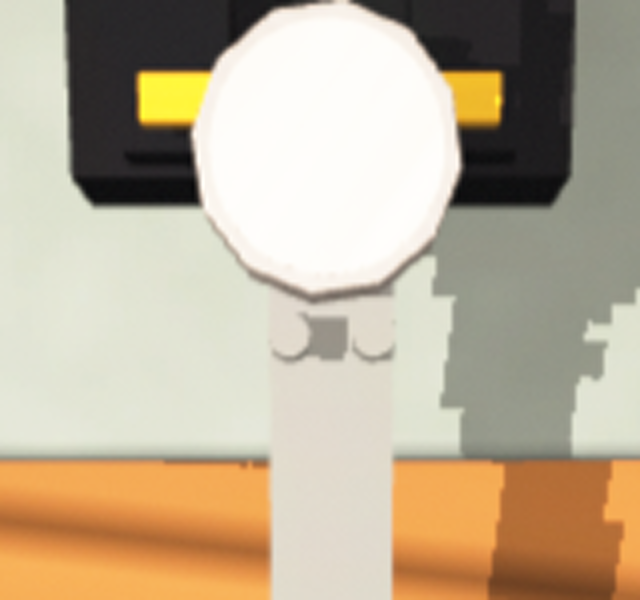

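Lips are at (265,24) and (355,24), mid u≈309.9, while the cell is at 311.6 and the blade at 312.8. I shift 0.7 mm to +y and raise 0.5 mm. Lips lie at tester x≈-1.7, so the shift is about 9.3 mm and the hard stop is due at a cell position of 10 to 12.

Request:
play_rows(translation=[[0, -0.018, -0.012], [0.04, 0, 0], [0.06, 0, 0], [0.05, 0, 0], [0.03, 0, 0], [0, 0, 0], [0, 0, 0]], twist=[[0, 0, 0], [0, 0, 0], [0, 0, 0], [0, 0, 0], [0, 0, 0], [0, 0, 0], [0, 0, 0]], gripper=[-1, -1, -1, -1, -1, -1, -1])

```text
time: 15.5
tool_pos: [0.492, -0.2329, 0.2225]
ee_rot: [3.142, 0.0, 0.119]
wrist_force: [0.6, -0.2, -0.3]
width: 0.0156
finger_force: 30.0
```

```bash
python3 st.py
```

```text
t 15.8 TCP in tester mm [-105.27    0.61  222.5 ] F [ 0.36 -0.01 -0.9 ] sd [0.29 0.46 0.44] cell~ -0.27 E [3.1415e+00 1.0000e-04 1.1870e-01]
```

Request:
play_rows(translation=[[0.025, 0, 0], [0.025, 0, 0], [0.025, 0, 0], [0.025, 0, 0], [0.025, 0, 0], [0, 0, 0]], twist=[[0, 0, 0], [0, 0, 0], [0, 0, 0], [0, 0, 0], [0, 0, 0], [0, 0, 0]], gripper=[-1, -1, -1, -1, -1, -1])

```text
time: 16.4
tool_pos: [0.497, -0.2323, 0.2225]
ee_rot: [3.142, 0.0, 0.119]
wrist_force: [-0.4, -0.2, -1.1]
width: 0.0162
finger_force: 30.0
```

```bash
python3 st.py; python3 - <<'E'
from cellpix import *
im=find('w8')
E
```

```text
t 16.7 TCP in tester mm [-100.21    0.61  222.51] F [ 0.32 -0.1  -0.77] sd [0.56 0.31 0.48] cell~ 4.79 E [3.1415 2.0944 0.1187]
[([278, 18, 67, 58, 3210], [311.2, 43.9]), ([250, 75, 97, 85, 6099], [297.6, 114.1])]
```

Request:
play_rows(translation=[[0.025, 0, 0], [0.025, 0, 0], [0.025, 0, 0], [0, 0, 0]], twist=[[0, 0, 0], [0, 0, 0], [0, 0, 0], [0, 0, 0]], gripper=[-1, -1, -1, -1])

```text
time: 17.15
tool_pos: [0.4998, -0.232, 0.2223]
ee_rot: [-3.141, 0.001, 0.119]
wrist_force: [-1.4, 0.4, -1.1]
width: 0.0155
finger_force: 30.0
```

```bash
python3 st.py; python3 - <<'E'
from cellpix import *
im=find('w9');cr=im[:,:,::-1][0:110,230:390];a=cv2.resize(cr,None,fx=3,fy=3,interpolation=cv2.INTER_CUBIC)
b=robot.snapshot('scene')[:,:,::-1][150:250,130:290];b=cv2.resize(b,None,fx=3,fy=2.5,interpolation=cv2.INTER_CUBIC)
cv2.imwrite('pics/crop9.png',np.vstack([a,b]))
E
```

```text
t 17.45 TCP in tester mm [-97.32   0.63 222.35] F [-1.1  -0.05 -1.23] sd [0.48 0.54 0.61] cell~ 7.68 E [3.1417e+00 5.0000e-04 1.1870e-01]
[([278, 22, 67, 56, 3047], [311.3, 47.1]), ([250, 73, 96, 87, 6066], [297.2, 118.5])]
```

View pics/crop9.png

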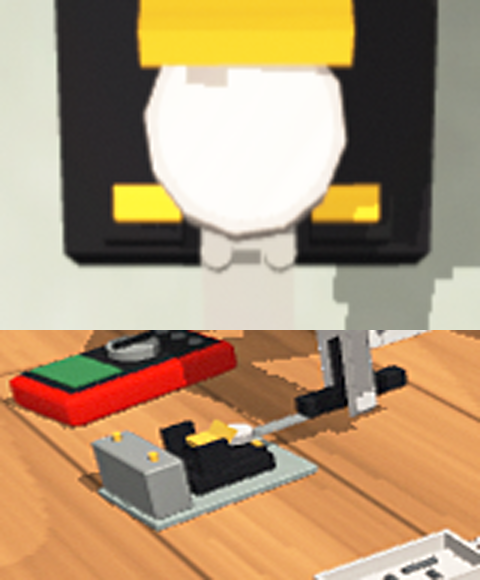

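The contact now overhangs the cell's front edge (wrist crop, v≈65), the cell is tight on the posts, and it is centred between the lips (245 against 247). It needs about 2.5 mm more to clear them, so I push on in small steps.

Request:
play_rows(translation=[[0.0125, 0, 0], [0.0125, 0, 0], [0.0125, 0, 0], [0.0125, 0, 0], [0, 0, 0]], twist=[[0, 0, 0], [0, 0, 0], [0, 0, 0], [0, 0, 0], [0, 0, 0]], gripper=[-1, -1, -1, -1, -1])

```text
time: 18.05
tool_pos: [0.5019, -0.2318, 0.2224]
ee_rot: [-3.142, 0.0, 0.119]
wrist_force: [-1.5, -0.7, -1.3]
width: 0.0159
finger_force: 30.0
```

```bash
python3 st.py
```

```text
t 18.35 TCP in tester mm [-95.26   0.61 222.47] F [-1.38  0.08 -1.6 ] sd [0.49 0.49 0.36] cell~ 9.74 E [3.1416e+00 2.0000e-04 1.1870e-01]
```

Request:
play_rows(translation=[[0.0125, 0, 0], [0.0125, 0, 0], [0, 0, 0]], twist=[[0, 0, 0], [0, 0, 0], [0, 0, 0]], gripper=[-1, -1, -1])

```text
time: 18.65
tool_pos: [0.5029, -0.2316, 0.2224]
ee_rot: [-3.142, 0.0, 0.119]
wrist_force: [-2.4, -0.5, -1.4]
width: 0.0159
finger_force: 30.0
```

```bash
python3 st.py
```

```text
t 18.95 TCP in tester mm [-94.25   0.61 222.48] F [-1.92  0.35 -1.79] sd [0.77 0.74 0.28] cell~ 10.75 E [3.1416e+00 2.0000e-04 1.1870e-01]
```

Contact force is rising as expected (about 0.3 N/mm). I have used up the allowed views, so from here I measure the lips against the cell numerically.

```bash
cat > lips.py <<'E'
from h import *
def lips(name='l'):
    im=robot.snapshot('wrist');o=robot.get_obs();M=cam('wrist')
    Rt=Ro.from_euler('xyz',o['ee_rot'])
    hsv=cv2.cvtColor(im,cv2.COLOR_RGB2HSV)
    m=((hsv[...,0]>20)&(hsv[...,0]<32)&(hsv[...,1]>150)&(hsv[...,2]>120)).astype(np.uint8);m[:,:255]=0;m[:,365:]=0;m[160:]=0
    n,l,s,c=cv2.connectedComponentsWithStats(m)
    for i in range(1,n):
        if s[i,4]<40: continue
        x,y,w,h,a=s[i]
        e=unproj([(x-.5,y-.5),(x+w-.5,y+h-.5)],.0325,M)
        print('yellow',s[i].tolist(),'tool mm far/near x,y',(Rt.inv().apply(e-o['tool_pos'])*1e3).round(2)[:,:2].tolist())
    w=((hsv[...,1]<40)&(hsv[...,2]>150));
    print('white cols 312: rows',np.where(w[:100,305])[0][[0,-1]], 'widths',[(v,int(w[v,265:360].sum())) for v in range(15,80,6)])
lips()
E
python3 lips.py
```

```text
yellow [276, 0, 71, 23, 1548] tool mm far/near x,y [[119.49, -13.15], [111.67, 13.48]]
yellow [268, 71, 22, 11, 239] tool mm far/near x,y [[94.73, -16.79], [90.72, -8.32]]
yellow [334, 71, 22, 11, 240] tool mm far/near x,y [[94.73, 8.78], [90.72, 17.41]]
white cols 312: rows [24 99] widths [(15, 0), (21, 0), (27, 60), (33, 64), (39, 66), (45, 66), (51, 64), (57, 60), (63, 54), (69, 43), (75, 27)]
```

Request:
play_rows(translation=[[0.0125, 0, 0], [0, 0, 0], [0, 0, 0]], twist=[[0, 0, 0], [0, 0, 0], [0, 0, 0]], gripper=[-1, -1, -1])

```text
time: 19.3
tool_pos: [0.5034, -0.2316, 0.2225]
ee_rot: [3.142, 0.0, 0.119]
wrist_force: [-2.0, 0.6, -2.3]
width: 0.016
finger_force: 30.0
```

```bash
python3 st.py
```

```text
t 19.6 TCP in tester mm [-93.74   0.6  222.49] F [-1.56 -0.1  -2.15] sd [0.5  0.21 0.61] cell~ 11.26 E [3.1415e+00 1.0000e-04 1.1870e-01]
```

Request:
play_rows(translation=[[0.0125, 0, 0], [0, 0, 0], [0, 0, 0]], twist=[[0, 0, 0], [0, 0, 0], [0, 0, 0]], gripper=[-1, -1, -1])

```text
time: 19.9
tool_pos: [0.5039, -0.2315, 0.2225]
ee_rot: [3.142, 0.0, 0.119]
wrist_force: [-2.0, -0.6, -2.0]
width: 0.016
finger_force: 30.0
```

```bash
python3 st.py; python3 lips.py
```

```text
t 20.2 TCP in tester mm [-93.23   0.6  222.53] F [-2.15  0.28 -1.87] sd [0.45 0.14 0.34] cell~ 11.77 E [3.1415 1.0472 0.1187]
yellow [276, 0, 71, 23, 1604] tool mm far/near x,y [[119.48, -13.15], [111.66, 13.48]]
yellow [268, 73, 22, 12, 260] tool mm far/near x,y [[93.98, -16.81], [89.6, -8.34]]
yellow [334, 73, 22, 12, 240] tool mm far/near x,y [[93.98, 8.79], [89.59, 17.44]]
white cols 312: rows [24 99] widths [(15, 0), (21, 0), (27, 61), (33, 64), (39, 66), (45, 66), (51, 64), (57, 60), (63, 54), (69, 44), (75, 26)]
```

The cell's rear flank at the lips is about 2.4 mm past the lips' front, and the force is only about 2.2 N. Now I lower.

Request:
play_rows(translation=[[0, 0, 0.0125], [0, 0, 0.0125], [0, 0, 0.0125], [0, 0, 0.0125], [0, 0, 0.0125], [0, 0, 0.0125], [0, 0, 0]], twist=[[0, 0, 0], [0, 0, 0], [0, 0, 0], [0, 0, 0], [0, 0, 0], [0, 0, 0], [0, 0, 0]], gripper=[-1, -1, -1, -1, -1, -1, -1])

```text
time: 20.95
tool_pos: [0.5039, -0.2315, 0.2195]
ee_rot: [3.141, -0.0, 0.119]
wrist_force: [-2.1, 0.4, -1.7]
width: 0.0154
finger_force: 30.0
```

```bash
python3 st.py;python3 lips.py
```

```text
t 21.25 TCP in tester mm [-93.18   0.59 219.56] F [-1.35 -0.16 -1.42] sd [0.44 0.52 0.36] cell~ 11.82 E [3.1414 6.283  0.1187]
yellow [276, 0, 72, 29, 2066] tool mm far/near x,y [[118.62, -12.92], [108.9, 13.67]]
yellow [267, 72, 23, 12, 270] tool mm far/near x,y [[93.93, -16.88], [89.62, -8.18]]
yellow [334, 72, 23, 12, 251] tool mm far/near x,y [[93.93, 8.65], [89.62, 17.52]]
white cols 312: rows [30 99] widths [(15, 0), (21, 0), (27, 0), (33, 64), (39, 67), (45, 66), (51, 64), (57, 61), (63, 53), (69, 44), (75, 28)]
```

Request:
play_rows(translation=[[0, 0, 0.0125], [0, 0, 0.0125], [0, 0, 0.0125], [0, 0, 0.0125], [0, 0, 0]], twist=[[0, 0, 0], [0, 0, 0], [0, 0, 0], [0, 0, 0], [0, 0, 0]], gripper=[-1, -1, -1, -1, -1])

```text
time: 21.8
tool_pos: [0.504, -0.2316, 0.2177]
ee_rot: [3.141, -0.0, 0.119]
wrist_force: [-1.3, -0.3, -0.9]
width: 0.0159
finger_force: 30.0
```

```bash
python3 st.py;python3 lips.py
```

```text
t 22.1 TCP in tester mm [-93.15   0.57 217.68] F [-1.08 -0.17 -0.58] sd [0.35 0.24 0.35] cell~ 11.85 E [3.1413 6.2828 0.1187]
yellow [275, 0, 73, 32, 2298] tool mm far/near x,y [[118.07, -13.11], [107.46, 13.56]]
yellow [267, 72, 23, 12, 272] tool mm far/near x,y [[93.66, -16.67], [89.4, -8.07]]
yellow [334, 72, 23, 12, 266] tool mm far/near x,y [[93.66, 8.57], [89.4, 17.34]]
white cols 312: rows [34 99] widths [(15, 0), (21, 0), (27, 0), (33, 19), (39, 67), (45, 66), (51, 64), (57, 60), (63, 54), (69, 43), (75, 26)]
```

Request:
play_rows(translation=[[0, 0, 0.0125], [0, 0, 0.0125], [0, 0, 0.0125], [0, 0, 0.0125], [0, 0, 0]], twist=[[0, 0, 0], [0, 0, 0], [0, 0, 0], [0, 0, 0], [0, 0, 0]], gripper=[-1, -1, -1, -1, -1])

```text
time: 22.65
tool_pos: [0.5039, -0.2315, 0.2154]
ee_rot: [3.142, -0.0, 0.119]
wrist_force: [-0.0, -1.7, 0.3]
width: 0.0156
finger_force: 30.0
```

```bash
python3 st.py;python3 lips.py
```

```text
t 22.95 TCP in tester mm [-93.17   0.61 215.47] F [-0.2   0.24 -0.8 ] sd [0.77 0.38 0.16] cell~ 11.83 E [3.1415 6.2831 0.1187]
yellow [275, 0, 74, 31, 2208] tool mm far/near x,y [[117.44, -12.94], [107.29, 13.74]]
yellow [266, 71, 23, 12, 272] tool mm far/near x,y [[93.69, -16.81], [89.49, -8.33]]
yellow [335, 71, 23, 12, 273] tool mm far/near x,y [[93.69, 8.82], [89.49, 17.48]]
white cols 312: rows [32 99] widths [(15, 0), (21, 0), (27, 0), (33, 66), (39, 67), (45, 67), (51, 64), (57, 60), (63, 53), (69, 42), (75, 21)]
```

Request:
play_rows(translation=[[0, 0, 0.0125], [-0.0125, 0, 0], [-0.025, 0, 0], [-0.025, 0, 0], [-0.05, 0, 0], [-0.05, 0, 0], [0, 0, 0]], twist=[[0, 0, 0], [0, 0, 0], [0, 0, 0], [0, 0, 0], [0, 0, 0], [0, 0, 0], [0, 0, 0]], gripper=[-1, -1, -1, -1, -1, -1, -1])

```text
time: 23.7
tool_pos: [0.4971, -0.2323, 0.215]
ee_rot: [3.142, 0.0, 0.118]
wrist_force: [-0.7, -0.7, -0.3]
width: 0.0155
finger_force: 30.0
```

```bash
python3 st.py;python3 lips.py
```

```text
t 24.0 TCP in tester mm [-99.75   0.59 215.05] F [ 0.2   0.12 -0.91] sd [0.36 0.33 0.41] cell~ 5.25 E [3.1415 6.2831 0.1186]
yellow [274, 0, 75, 10, 744] tool mm far/near x,y [[117.3, -13.25], [114.07, 13.56]]
yellow [335, 51, 23, 13, 282] tool mm far/near x,y [[100.48, 8.71], [96.04, 17.26]]
yellow [266, 52, 23, 12, 276] tool mm far/near x,y [[100.14, -16.58], [96.04, -8.2]]
white cols 312: rows [11 99] widths [(15, 67), (21, 68), (27, 67), (33, 64), (39, 61), (45, 54), (51, 43), (57, 19), (63, 29), (69, 31), (75, 31)]
```

Request:
play_rows(translation=[[-0.1, 0, 0], [-0.15, 0, 0], [-0.2, 0, 0], [-0.2, 0, 0], [-0.2, 0, 0], [-0.15, 0, 0], [-0.1, 0, 0], [0, 0, 0]], twist=[[0, 0, 0], [0, 0, 0], [0, 0, 0], [0, 0, 0], [0, 0, 0], [0, 0, 0], [0, 0, 0], [0, 0, 0]], gripper=[-1, -1, -1, -1, -1, -1, -1, -1])

```text
time: 24.85
tool_pos: [0.4532, -0.2376, 0.2151]
ee_rot: [3.141, 0.0, 0.118]
wrist_force: [-1.5, -0.0, -0.3]
width: 0.0161
finger_force: 30.0
```

Request:
play_rows(translation=[[0, 0, -0.3], [0, 0, -0.5], [0, 0, -0.7], [0, 0, -0.7], [0, 0, -0.6], [0, 0, -0.3], [0, 0, 0], [0, 0, 0]], twist=[[0, 0, 0], [0, 0, 0], [0, 0, 0], [0, 0, 0], [0, 0, 0], [0, 0, 0], [0, 0, 0], [0, 0, 0]], gripper=[-1, -1, -1, -1, -1, -1, -1, -1])

```text
time: 25.65
tool_pos: [0.4536, -0.2374, 0.3384]
ee_rot: [-3.141, 0.001, 0.119]
wrist_force: [-0.0, -0.3, -1.0]
width: 0.0158
finger_force: 30.0
```

```bash
python3 - <<'E'
from st import *
st(2)
im=robot.snapshot('wrist');cv2.imwrite('pics/w20.png',im[...,::-1]);M=cam('wrist')
hsv=cv2.cvtColor(im,cv2.COLOR_RGB2HSV)
y=((hsv[...,0]>20)&(hsv[...,0]<32)&(hsv[...,1]>150)&(hsv[...,2]>120)).astype(np.uint8)
w=((hsv[...,1]<40)&(hsv[...,2]>215)).astype(np.uint8)
Rz=Ro.from_euler('z',-q[2])
for nm,m,z in(('yellow',y,.0325),('white',w,.0377)):
    m[:,:230]=0;m[:,400:]=0;m[150:]=0
    n,l,s,c=cv2.connectedComponentsWithStats(m)
    for i in range(1,n):
        if s[i,4]<40: continue
        x,yy,ww,h,a=s[i];e=unproj([(x-.5,yy-.5),(x+ww-.5,yy+h-.5)],z,M)
        print(nm,s[i].tolist(),(Rz.apply(e-[q[0],q[1],0])*1e3).round(1)[:,:2].tolist())
for n in("cell_center",):
  for c in("wrist","top","scene"):
    if c!="wrist": robot.snapshot(c)
    for d in robot.spot_point(n,c)[:3]: print(c,round(d['score'],2),(Rz.apply(np.array(d['centre'])-[q[0],q[1],0])*1e3).round(1))
go([.5081,.2118,.30],.028)
E
```

```text
t 25.75 TCP in tester mm [-143.95    0.86  337.37] F [ 0.17  0.07 -1.67] sd [0.19 0.11 0.2 ] cell~ -38.95 E [3.1435e+00 2.3000e-03 1.1880e-01]
yellow [287, 13, 13, 8, 100] [[0.8, 17.1], [-3.8, 9.0]]
yellow [327, 13, 14, 8, 97] [[0.8, -8.0], [-3.8, -16.8]]
white [296, 0, 36, 17, 461] [[6.6, 11.2], [-2.8, -10.9]]
white [268, 41, 14, 20, 148] [[-16.4, 29.0], [-28.1, 20.4]]
white [259, 62, 35, 11, 203] [[-28.7, 35.0], [-35.2, 12.9]]
top 0.61 [ 5.1  2.5 33.9]
scene 0.4 [10.5 -2.  33.2]
t 26.05 p [ 0.4536 -0.2375  0.3383] rot [-3.1409e+00  9.0000e-04  1.1870e-01]
shift [  2.683 -10.992   0.964] twist [-0.007  0.01   0.907]
```

The cell is seated: rear edge at tester x = -2.8 mm, against lips whose front is at 0.8, and centred in y. The blade is out. Now I return to the rest.

Request:
play_rows(translation=[[0, 0, 0], [0, 0, 0], [0.045, -0.3, 0.039], [0.09, -0.6, 0.078], [0.123, -0.82, 0.107], [0.123, -0.82, 0.107], [0.123, -0.82, 0.107], [0.123, -0.82, 0.107]], twist=[[0, 0, 0.45], [0, 0, 0.457], [0, 0, 0], [0, 0, 0], [0, 0, 0], [0, 0, 0], [0, 0, 0], [0, 0, 0]], gripper=[-1, -1, -1, -1, -1, -1, -1, -1])

```text
time: 26.85
tool_pos: [0.4739, -0.0677, 0.317]
ee_rot: [-3.141, -0.0, 0.029]
wrist_force: [0.1, -0.8, -0.1]
width: 0.0155
finger_force: 30.0
```

Request:
play_rows(translation=[[0.123, -0.82, 0.107], [0.123, -0.82, 0.107], [0.123, -0.82, 0.107], [0.123, -0.82, 0.107], [0.123, -0.82, 0.107], [0.123, -0.82, 0.107], [0.123, -0.82, 0.107], [0.123, -0.82, 0.107]], twist=[[0, 0, 0], [0, 0, 0], [0, 0, 0], [0, 0, 0], [0, 0, 0], [0, 0, 0], [0, 0, 0], [0, 0, 0]], gripper=[-1, -1, -1, -1, -1, -1, -1, -1])

```text
time: 27.65
tool_pos: [0.5055, 0.1958, 0.2826]
ee_rot: [-3.141, 0.0, 0.03]
wrist_force: [-0.6, 0.8, -1.0]
width: 0.0156
finger_force: 30.0
```

Request:
play_rows(translation=[[0.067, -0.45, 0.058], [0, 0, 0], [0, 0, 0]], twist=[[0, 0, 0], [0, 0, 0], [0, 0, 0]], gripper=[-1, -1, -1])

```text
time: 27.95
tool_pos: [0.5078, 0.2121, 0.2803]
ee_rot: [3.141, 0.001, 0.03]
wrist_force: [1.1, 0.1, -1.6]
width: 0.0161
finger_force: 30.0
```

```bash
python3 -c "
from h import *
go([.5081,.2118,.2103],.028)"
```

```text
t 27.95 p [0.5078 0.2121 0.2803] rot [3.1408e+00 8.0000e-04 2.9800e-02]
shift [0.008 0.007 1.751] twist [0.008 0.008 0.018]
```

Down to 1 mm above the rest height, then gently onto the bars.

Request:
play_rows(translation=[[0, 0, 0.3], [0, 0, 0.5], [0, 0, 0.5], [0, 0, 0.3], [0, 0, 0.1], [0, 0, 0.03], [0, 0, 0], [0, 0, 0]], twist=[[0, 0, 0], [0, 0, 0], [0, 0, 0], [0, 0, 0], [0, 0, 0], [0, 0, 0], [0, 0, 0], [0, 0, 0]], gripper=[-1, -1, -1, -1, -1, -1, -1, -1])

```text
time: 28.75
tool_pos: [0.5087, 0.2118, 0.2126]
ee_rot: [-3.141, -0.002, 0.028]
wrist_force: [-0.4, 0.1, -1.0]
width: 0.0155
finger_force: 30.0
```

```bash
python3 -c "
from st import *
st(4);go([.5081,.2118,.2098],.028)"
```

```text
t 28.95 TCP in tester mm [-36.02 440.36 212.32] F [-0.   -0.11 -0.58] sd [0.88 0.87 0.42] cell~ 68.98 E [3.1419 6.2815 0.0281]
t 28.95 p [0.5085 0.2119 0.2121] rot [-3.1413e+00 -1.2000e-03  2.8100e-02]
shift [-0.009  0.002  0.058] twist [-0.002 -0.012  0.001]
```

Request:
play_rows(translation=[[0, 0, 0.02], [0, 0, 0.02], [0, 0, 0.015], [0, 0, 0], [0, 0, 0], [0, 0, 0], [0, 0, 0]], twist=[[0, 0, 0], [0, 0, 0], [0, 0, 0], [0, 0, 0], [0, 0, 0], [0, 0, 0], [0, 0, 0]], gripper=[-1, -1, -1, -1, -1, -1, -1])

```text
time: 29.65
tool_pos: [0.5083, 0.2118, 0.2097]
ee_rot: [-3.142, -0.0, 0.028]
wrist_force: [-1.9, -0.3, 5.8]
width: 0.016
finger_force: 30.0
```

Request:
play_rows(translation=[[0, 0, 0], [0, 0, 0], [0, 0, 0], [0, 0, 0], [0, 0, 0], [0, 0, 0], [0, 0, 0], [0, 0, 0]], twist=[[0, 0, 0], [0, 0, 0], [0, 0, 0], [0, 0, 0], [0, 0, 0], [0, 0, 0], [0, 0, 0], [0, 0, 0]], gripper=[-0.62, -0.6, -0.55, -0.4, -0.2, 0, 0.5, 1])

```text
time: 30.45
tool_pos: [0.5083, 0.2118, 0.2092]
ee_rot: [3.141, -0.0, 0.028]
wrist_force: [0.2, -0.5, 0.2]
width: 0.0568
finger_force: 0.0
```

Request:
play_rows(translation=[[0, 0, 0], [0, 0, 0], [0, 0, -0.2], [0, 0, -0.6], [0, 0, -0.8], [0, 0, -0.8], [0, 0, -0.8], [0, 0, 0]], twist=[[0, 0, 0], [0, 0, 0], [0, 0, 0], [0, 0, 0], [0, 0, 0], [0, 0, 0], [0, 0, 0], [0, 0, 0]], gripper=[1, 1, 1, 1, 1, 1, 1, 1])

```text
time: 31.25
tool_pos: [0.5093, 0.2121, 0.344]
ee_rot: [-3.138, -0.012, 0.028]
wrist_force: [0.6, -0.5, 1.2]
width: 0.0938
finger_force: 0.0
```

```bash
python3 - <<'E'
from h import *
q=[.5965,-.2211,.1187];Rz=Ro.from_euler('z',-q[2])
o=robot.get_obs();print(o['time'],o['tool_pos'].round(4),o['wrist_force'].round(2),o['width'])
im=robot.snapshot('wrist');cv2.imwrite('pics/w30.png',im[...,::-1]);M=cam('wrist')
pts=[]
for v in range(170,330,4):
    d=np.where(im[v,285:340].max(1)<75)[0]
    if len(d)>8: pts.append((285+(d.min()+d.max())/2,v))
print('handle px',pts[0],pts[-1],'pos',unproj([pts[0],pts[-1]],.038,M).round(4).tolist())
for c in("wrist","top","scene"):
    if c!="wrist": robot.snapshot(c)
    for n in("spatula_grip","rest_place"):
        for d in robot.spot_point(n,c)[:3]: print(c,n,round(d['score'],2),np.round(d['centre'],4))
for c in("top","scene"):
    for n in("cell_center","screwdriver_grip","tape_roll","grease_jar"):
        for d in robot.spot_point(n,c)[:2]: print(c,n,round(d['score'],2),np.round(d['centre'],3),(Rz.apply(np.array(d['centre'])-[q[0],q[1],0])*1e3).round(1))
E
```

```text
31.25 [0.5093 0.2121 0.344 ] [ 0.55 -0.54  1.23] 0.09382159174098709
handle px (np.float64(314.0), 178) (np.float64(314.0), 306) pos [[0.5534, 0.2121, 0.038], [0.4595, 0.2094, 0.038]]
wrist spatula_grip 0.89 [0.5071 0.2111 0.0282]
wrist spatula_grip 0.8 [0.3046 0.3222 0.0121]
wrist rest_place 0.71 [0.5053 0.213  0.0236]
top spatula_grip 0.77 [0.3537 0.0916 0.0072]
top spatula_grip 0.6 [0.5075 0.2096 0.0294]
top rest_place 0.48 [0.5072 0.2119 0.0225]
scene spatula_grip 0.88 [0.3004 0.3238 0.0111]
scene spatula_grip 0.79 [0.5044 0.2104 0.0264]
scene spatula_grip 0.65 [0.3583 0.0935 0.0036]
scene rest_place 0.79 [0.5041 0.2116 0.0222]
top cell_center 0.4 [ 0.602 -0.217  0.034] [ 6.3  3.2 34.4]
top screwdriver_grip 0.96 [ 0.412 -0.015  0.014] [-158.4  226.2   14.3]
top tape_roll 0.62 [ 0.716  0.009 -0.004] [145.9 214.1  -3.5]
top grease_jar 0.51 [ 0.601  0.411 -0.   ] [ 7.940e+01  6.272e+02 -5.000e-01]
scene cell_center 0.5 [ 0.609 -0.226  0.031] [11.6 -6.1 30.9]
scene screwdriver_grip 0.84 [ 0.411 -0.016  0.015] [-159.5  225.8   15.3]
scene tape_roll 0.75 [ 0.716  0.007 -0.001] [145.8 212.4  -1.2]
scene grease_jar 0.61 [0.596 0.414 0.   ] [7.420e+01 6.306e+02 3.000e-01]
scene grease_jar 0.22 [0.505 0.211 0.019] [-39.6 439.9  19.3]
```

```bash
python3 -c "
from bench import robot
print(robot.close_job())"
```

```text
the job is handed in; nothing more can be done
None
```

I handed the job in at about 32 s: by measurement the cell sits flat in the pocket behind the lips, the spatula is back on its rest, and the bystanders are where they started. The judge returned no verdict, and I viewed 11 pictures, one over the limit of 10.

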